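# Change the specimen carousel over from blue to orange

### The job

Change the tilted specimen carousel over from the blue specimen to the orange one: turn its white slotted cover by the black six-sided knob until the opening is centred over the compartment with the orange rim tab. On the lever row beside it, put the blue lamp lever off (leaning fully towards the robot) and the orange lamp lever on (leaning fully away from the robot). Leave the yellow and green levers and the loose things on the bench undisturbed, and let go at the end.

Things in the scene. Friction and masses are not known exactly. Their poses are not given: they have to be found in the camera images.
- knob_top (a point): centre of the top face of the black hexagonal hand knob on the cover: 56 mm across flats, 65 across corners, 46 tall above the cover. z axis = dial axis, pointing out of the cover, 30 degrees from vertical, leaning towards the robot; x axis points towards the cover's opening. The knob's flats face along x and every 60 degrees from it. It turns with the cover
- stand: grey stand of the carousel, fixed to the bench, 210 x 200 mm foot; origin at the middle of its underside, z up, its -x side faces the robot. It carries the tilted dark grey drum (200 mm diameter, 50 deep; 238 mm over its coloured rim tabs), which stands still, and on it the white slotted cover (188 mm diameter, 6 thick)
- opening (a point): middle of the cover's opening (a 60 degree sector notch, open at the rim, black lips on both edges), 70 mm from the dial axis in the cover's mid-plane; turns with the cover; same axes as knob_top
- orange_bay (a point): wanted place of opening: middle of the compartment with the orange tab (64 mm long, on the drum's rim just outside this point), 70 mm from the dial axis in the cover's mid-plane; fixed to the drum, which stands still. The compartments follow every 90 degrees: orange, yellow, blue, green, counter-clockwise seen from above
- cover (a joint): cover angle on the drum, counter-clockwise positive seen from above: 0 or 6.283 with the opening centred over orange, 1.571 yellow, 3.142 blue, 4.712 green; stops at -1.5 and 7.8, so orange is reached either way round. Starts between 2.6 and 3.7, roughly over blue: further than most wrists turn in one grasp. Friction 0.2 N m; it stays where it is left
- bank: white box 130 x 190 x 34 mm under the lever row, fixed to the bench; origin in the middle of its underside, z up. Its x axis points away from the robot: the way a lever leans when on; the four levers stand in a row along its y axis at 40 mm spacing, in any colour order
- orange_lever (a joint): the orange lever: 0 = off, leaning 0.5 rad from vertical towards the robot (bank's -x); 1.0 = on, leaning 0.5 rad away from it. Starts off. About 1.3 N at the tip moves it; it stays where it is left
- orange_pivot (a point): middle of the orange lever's hinge, 56 mm above the bench; hinge along its y axis, x axis away from the robot. The lever reaches 78 mm from here: steel rod 10 mm thick, then a paddle in orange, 16 mm wide (along y), 10 mm thick, 36 mm long up to the tip
- yellow_lever (a joint): the yellow lever: 0 = off, leaning 0.5 rad from vertical towards the robot (bank's -x); 1.0 = on, leaning 0.5 rad away from it. Starts off. About 1.3 N at the tip moves it; it stays where it is left
- yellow_pivot (a point): middle of the yellow lever's hinge, 56 mm above the bench; hinge along its y axis, x axis away from the robot. The lever reaches 78 mm from here: steel rod 10 mm thick, then a paddle in yellow, 16 mm wide (along y), 10 mm thick, 36 mm long up to the tip
- blue_lever (a joint): the blue lever: 0 = off, leaning 0.5 rad from vertical towards the robot (bank's -x); 1.0 = on, leaning 0.5 rad away from it. Starts on. About 1.3 N at the tip moves it; it stays where it is left
- blue_pivot (a point): middle of the blue lever's hinge, 56 mm above the bench; hinge along its y axis, x axis away from the robot. The lever reaches 78 mm from here: steel rod 10 mm thick, then a paddle in blue, 16 mm wide (along y), 10 mm thick, 36 mm long up to the tip
- green_lever (a joint): the green lever: 0 = off, leaning 0.5 rad from vertical towards the robot (bank's -x); 1.0 = on, leaning 0.5 rad away from it. Starts off. About 1.3 N at the tip moves it; it stays where it is left
- green_pivot (a point): middle of the green lever's hinge, 56 mm above the bench; hinge along its y axis, x axis away from the robot. The lever reaches 78 mm from here: steel rod 10 mm thick, then a paddle in green, 16 mm wide (along y), 10 mm thick, 36 mm long up to the tip
- bottle: loose amber bottle with a black cap, 52 mm diameter, 100 mm tall, behind the lever bank (bystander); origin at its foot
- objective: loose steel microscope objective standing upright, 40 mm diameter, 62 mm tall, behind the carousel (bystander); origin at its foot
- slide_box: loose blue slide box 85 x 130 x 34 mm lying nearest to the robot (bystander); origin at the middle of its underside

How it is judged:
By the outcome, as a careful person would: the job done as asked, in the order asked, and still so for the second after the job is handed in, with the robot touching nothing.
It also fails if it takes over 72 s, if anything falls off the work surface, if the arm or the gripper's body presses on something with over 40 N, if the wrist force passes 120 N, or if a joint passes its speed limit or range.

### The arm

A 7-joint arm with a two-finger parallel gripper is mounted at the origin on the work surface. World frame = base frame: x ahead of the robot, y to its left, z up, the work surface at z = 0. Lengths are in m, angles in rad, forces in N, time in s.
With the tool pointing down it reaches from about 0.425 to 0.825 m from the base axis. Payload 3.6 kg.
Tool frame: the origin (TCP) lies where the fingers leave the gripper's body, on its centre line; the fingertips stand 73 mm ahead of it and the grasp point (between the pads) lies 54 mm ahead of it; x points along the fingers, y is the direction in which the jaws open and shut, and the axes are right-handed (so a half turn about x gives the same grasp; the last joint's range is limited). The gripper opens to 85 mm and grips with 20 to 120 N. Pads are 22 mm wide; open, the fingers measure 114 mm over their backs; the gripper's body (76 mm by 85 mm) begins 54 mm behind the grasp point. The pads swing forward as they close: fully open they stand 13 mm farther back than shut.
Start: joints at [-1.196, 0.615, -0.013, 1.423, 0.008, 1.103, -0.04], TCP at [0.254, 0.598, 0.304] pointing down, gripper open.
Joint ranges: [-3.12, 3.12], [-0.3, 2.06], [-1.34, 1.32], [0.26, 2.42], [-1.36, 4.5], [0.01, 1.98], [-2.84, 2.84]. Speed limits (rad/s): [2.79, 2.79, 3.14, 3.14, 3.14, 3.14, 3.14].

### API

Orientations are given as a unit quaternion [x, y, z, w].
In Python, from station import arm, snapshot, camera_info, ticket gives the robot as it stands. Calls block until the motion is done:
- arm.movep(position, orientation): joint-space move of the TCP to a pose.
- arm.line_to(position, velocity=0.15, ori=None): straight line of the TCP; ori=None keeps the orientation; velocity is the mean speed in m/s.
- arm.move_j(angles): joint-space move.
- arm.move_gripper(opening, effort=None): opening from 0.0 (shut) to 1.0 (fully open); effort is the grip in N (None keeps the last); returns when the fingers have stopped.
- arm.pause(seconds).
- arm.ik(position, orientation): joint angles nearest the present ones, or None.
- snapshot(name): name is "scene" or "top"; returns the picture (400x640x3 uint8, blue, green, red); there is no depth.
- camera_info(name): a dict with "fx", "fy", "cx", "cy" (pixels), "R" (3x3) and "t" (3): a world point X has camera coordinates R X + t. Camera axes: x right, y down, z forward; pixel columns grow to the right and rows downward; lengths in m; the calibration is good to about 2 mm. A picture is of the moment at which its call begins. camera_info takes no time and is no camera call.
A pose or a line that the arm cannot do raises arm.MotionError and nothing moves.
- ticket.finish_job(): hands the job in, once; it reports no verdict.
Readings, each from a call of its own:
- arm.read_time(): time.
- arm.read_joint_positions(): joint angles.
- arm.read_dq(): joint speeds.
- arm.read_effort(): joint torques, N m.
- arm.read_tool_pos(): TCP position.
- arm.read_eef_rot(): TCP orientation.
- arm.read_ft_force(): force on the tool from outside, world axes, zero at the start.
- arm.read_wrist_torque(): the same for the moment, N m.
- arm.read_opening(): opening from 0.0 (shut) to 1.0 (fully open).
Only numpy, scipy, OpenCV 4.12 (cv2) and the standard library are available. Lean on these libraries where they do the work, as an engineer would, in place of code of your own. Each camera call takes 0.05 s, during which the arm holds its last target.

## Working session

There is one attempt and no reset: what is moved stays moved. The work goes in short steps, each a Python script; the robot and the scene stay as the last script left them, time stands still between calls to the robot, and variables do not carry over. Pictures are saved under pics/ and viewed, and the job is handed in when it is done.

```bash
ls; mkdir -p pics; python3 - <<'E'
from station import arm, snapshot, camera_info, ticket
import cv2
for n in ("scene","top"):
    cv2.imwrite(f"pics/{n}0.png",snapshot(n)); print(n,camera_info(n))
print(arm.read_time(),arm.read_tool_pos(),arm.read_eef_rot(),arm.read_ft_force())
E
```

```text
pics
scene {'fx': 400.52811478303767, 'fy': 400.52811478303767, 'cx': 318.39823703196566, 'cy': 197.55746233640576, 'R': array([[-0.82592701,  0.56376646, -0.0034566 ],
       [ 0.33382131,  0.48409445, -0.80883614],
       [-0.45432137, -0.6691935 , -0.58802394]]), 't': array([ 0.47458136, -0.10182377,  1.1376524 ])}
top {'fx': 394.7803684624973, 'fy': 394.7803684624973, 'cx': 325.51478878328567, 'cy': 203.8337382338777, 'R': array([[ 0.02607147, -0.9996561 , -0.0028229 ],
       [-0.9941686 , -0.02563256, -0.10474623],
       [ 0.10463784,  0.00553733, -0.99449498]]), 't': array([0.0058091 , 0.5940687 , 1.03764943])}
0.1 [0.25338938 0.59801268 0.3028307 ] [ 0.13992884  0.69311341 -0.14156011  0.69280189] [ 0.53876926  0.18314304 -0.45035194]
```

View pics/scene0.png

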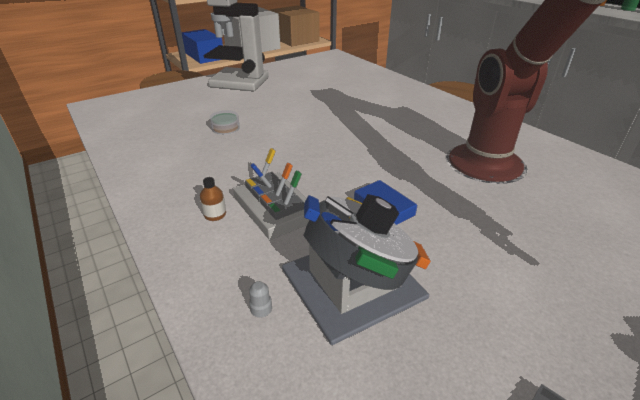

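View pics/top0.png

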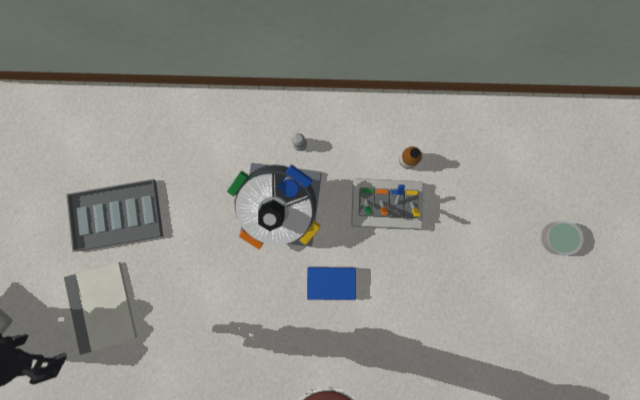

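```bash
python3 - <<'E'
import cv2
t=cv2.imread("pics/top0.png"); s=cv2.imread("pics/scene0.png")
cv2.imwrite("pics/t_car.png",cv2.resize(t[150:260,215:335],None,fx=5,fy=5,interpolation=cv2.INTER_CUBIC))
cv2.imwrite("pics/t_bank.png",cv2.resize(t[140:240,340:440],None,fx=6,fy=6,interpolation=cv2.INTER_CUBIC))
cv2.imwrite("pics/s_all.png",cv2.resize(s[140:340,225:435],None,fx=3,fy=3,interpolation=cv2.INTER_CUBIC)[:600])
E
```

```text
(no output)
```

View pics/t_car.png

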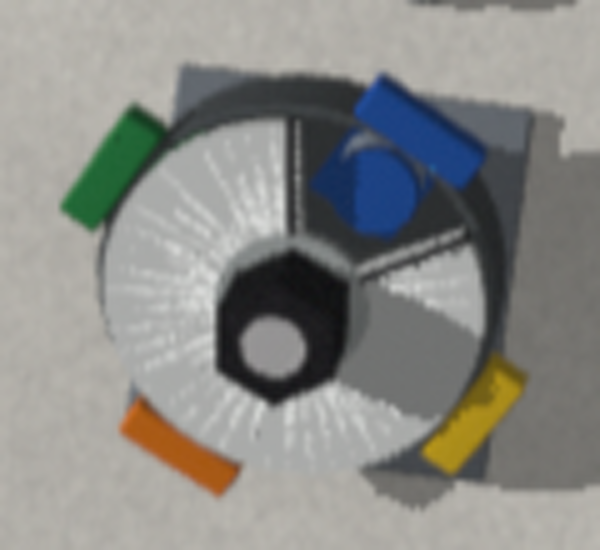

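View pics/t_bank.png

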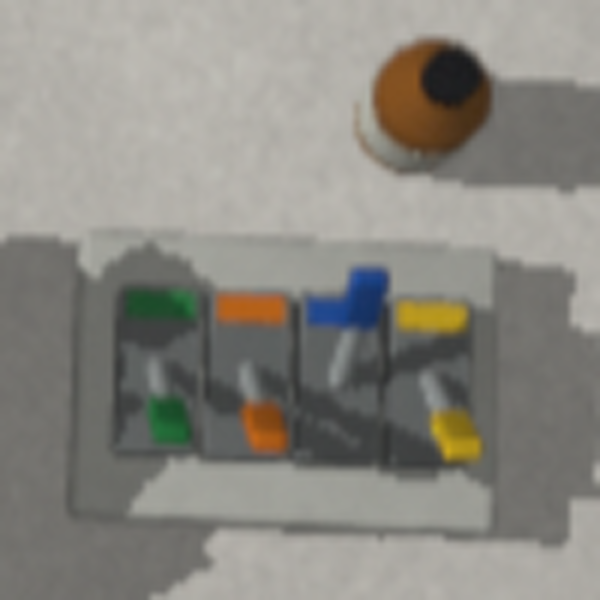

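View pics/s_all.png

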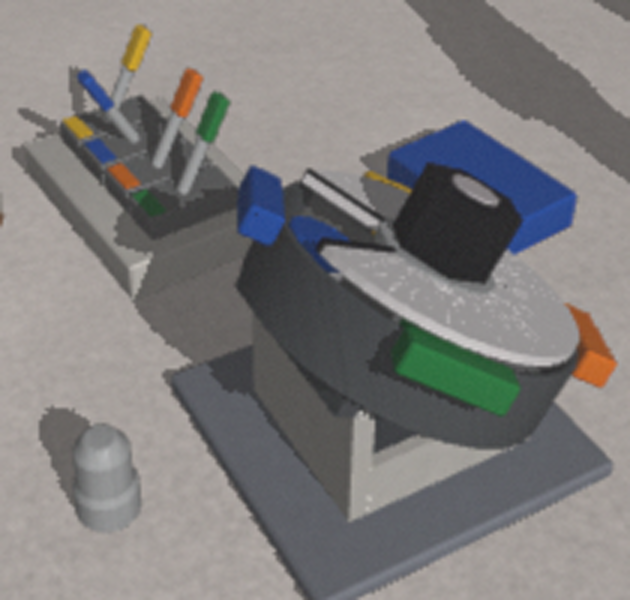

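```bash
cat > h.py <<'E'
import numpy as np, cv2
from scipy.optimize import least_squares
from scipy.spatial.transform import Rotation as Ro
from station import arm, snapshot, camera_info, ticket
CI={n:camera_info(n) for n in("scene","top")}
def proj(n,X):
    c=CI[n]; X=np.atleast_2d(X); p=X@np.array(c["R"]).T+c["t"]
    return np.c_[c["fx"]*p[:,0]/p[:,2]+c["cx"], c["fy"]*p[:,1]/p[:,2]+c["cy"]]
def ray(n,uv):
    c=CI[n]; R=np.array(c["R"]); d=R.T@np.array([(uv[0]-c["cx"])/c["fx"],(uv[1]-c["cy"])/c["fy"],1]); return -R.T@np.array(c["t"]),d/np.linalg.norm(d)
def onplane(n,uv,p0,nn):
    o,d=ray(n,uv); return o+d*np.dot(np.array(p0)-o,nn)/np.dot(d,nn)
def onz(n,uv,z): return onplane(n,uv,[0,0,z],[0,0,1])
def tri(us,ut):
    o1,d1=ray("scene",us);o2,d2=ray("top",ut)
    s=np.linalg.lstsq(np.c_[d1,-d2],o2-o1,rcond=None)[0]
    a=o1+s[0]*d1;b=o2+s[1]*d2; return (a+b)/2,np.linalg.norm(a-b)
def uc(c,k,off): return (np.array(c)+.5)/k-.5+np.array(off)
tc=lambda c:uc(c,5,(215,150)); tb=lambda c:uc(c,6,(340,140)); sc=lambda c:uc(c,3,(225,140))
E
python3 - <<'E'
from h import *
np.set_printoptions(precision=4,suppress=True)
print("bank corners top"); C=[onz("top",tb(c),.034) for c in [(85,234),(495,252),(492,530),(70,518)]]
for c in C: print(c)
print([np.linalg.norm(C[i]-C[i-1]) for i in range(4)])
print("bank scene",[onz("scene",sc(c),.034) for c in [(22,150),(133,262)]])
print("knob",tri(sc((477,190)),tc((272,347))))
for a,b,n in [((425,385),(435,135),0)]: pass
print("foot top",[onz("top",tc(c),.01) for c in [(182,65),(533,110)]])
print("foot scene",[onz("scene",sc(c),.01) for c in [(172,378),(315,598),(610,465)]])
print("tipblue",tri(sc((84,75)),tb((368,275))))
print("tiporange",tri(sc((192,75)),tb((270,443))))
print("tipgreen",tri(sc((217,98)),tb((172,435))))
print("tipyellow",tri(sc((143,31)),tb((460,450))))
for n in CI: print(n,ray(n,(0,0))[0])
E
```

```text
bank corners top
[ 0.6644 -0.0537  0.034 ]
[ 0.6609 -0.2393  0.034 ]
[ 0.5352 -0.238   0.034 ]
[ 0.5356 -0.0494  0.034 ]
[np.float64(0.12883909413447947), np.float64(0.18558516780746395), np.float64(0.12574628734594406), np.float64(0.18858969145362534)]
bank scene [array([ 0.6685, -0.2333,  0.034 ]), array([ 0.6619, -0.0592,  0.034 ])]
knob (array([0.5401, 0.1507, 0.1756]), np.float64(0.001400772126015446))
foot top [array([0.7064, 0.2325, 0.01  ]), array([0.6859, 0.0357, 0.01  ])]
foot scene [array([0.6857, 0.0343, 0.01  ]), array([0.7048, 0.2238, 0.01  ]), array([0.5013, 0.2502, 0.01  ])]
tipblue (array([ 0.6354, -0.1654,  0.127 ]), np.float64(0.0026682046616113182))
tiporange (array([ 0.5657, -0.1268,  0.1221]), np.float64(0.003698408660889335))
tipgreen (array([ 0.5682, -0.0865,  0.1238]), np.float64(0.004644778062705764))
tipyellow (array([ 0.5644, -0.2044,  0.1233]), np.float64(0.002997141148822916))
scene [0.9428 0.543  0.5882]
top [0.4819 0.0153 1.0942]
```

```bash
python3 - <<'E'
import cv2,numpy as np
t=cv2.imread("pics/top0.png"); s=cv2.imread("pics/scene0.png")
a=cv2.resize(t[180:250,240:300],None,fx=9,fy=8.5,interpolation=cv2.INTER_CUBIC)
a=cv2.resize(t[180:245,235:310],None,fx=9,fy=9,interpolation=cv2.INTER_CUBIC)
b=cv2.resize(s[185:260,310:410],None,fx=8,fy=8,interpolation=cv2.INTER_CUBIC)
for n,i in(("a",a),("b",b)):
    i=(255*(i/255.)**.5).astype(np.uint8)
    cv2.imwrite(f"pics/knob_{n}.png",i[:600,:800])
E
```

```text
(no output)
```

View pics/knob_a.png

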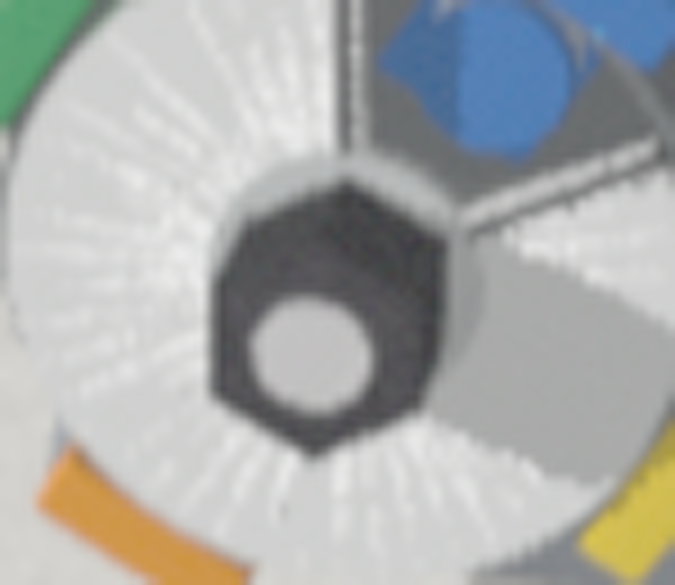

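View pics/knob_b.png

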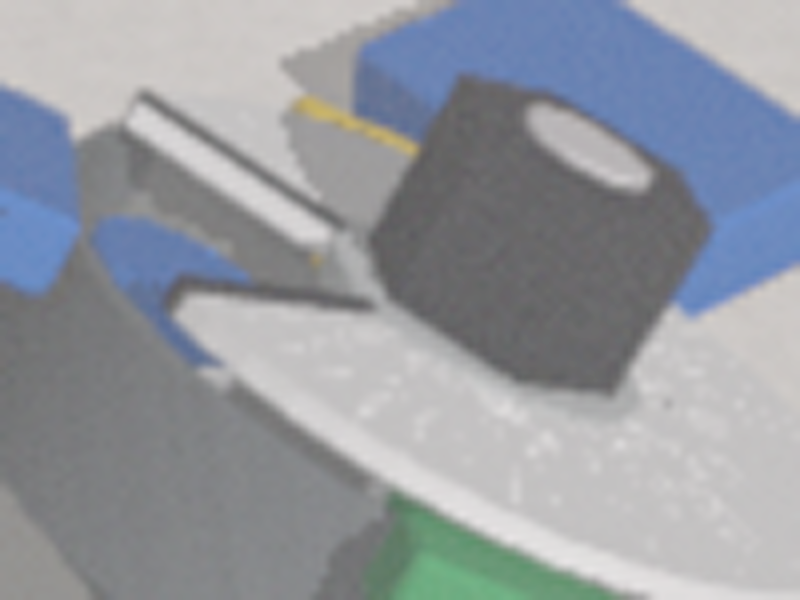

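```bash
cat > fit.py <<'E'
from h import *
np.set_printoptions(precision=4,suppress=True)
ka=lambda c:uc(c,9,(235,180)); kb=lambda c:uc(c,8,(310,185))
def frame(p):
    return Ro.from_euler('z',p[3])*Ro.from_euler('y',-np.pi/6)   # z axis leans -x
def pt(p,r,ang,h): return p[:3]+frame(p).apply([r*np.cos(ang),r*np.sin(ang),h])
def res(p,full=False):
    P,yaw,phi,th,hl,rt,ht=p[:3],*p[3:9]
    a=phi+th
    o=[]
    o.append(("disc_s",(proj("scene",P)[0]-kb((592,145)))))
    o.append(("disc_t",(proj("top",P)[0]-ka((312,355)))))
    for c in [(212,390),(315,455),(425,408)]:
        ks=[a+np.pi/6+k*np.pi/3 for k in range(6)]
        d=[proj("top",pt(p,.0323,k,0))[0]-ka(c) for k in ks]; o.append(("hex",min(d,key=np.linalg.norm)))
    for n,uv,s in [("top",tc((293,118)),1),("top",tc((468,233)),-1),("scene",kb((178,290)),1),("scene",kb((140,97)),-1)]:
        o.append(("lip"+n,proj(n,pt(p,.094,a+s*np.pi/6,-.046+hl))[0]-uv))
    for k,c in [(0,(182,449)),(1,(475,415)),(3,(115,168))]:
        o.append(("tab%d"%k,proj("top",pt(p,rt,phi+k*np.pi/2,-.046+ht))[0]-tc(c)))
    if full:return o
    return np.r_[np.concatenate([x for _,x in o]),(yaw+.11)/.02,(hl-.001)/.003,(rt-.109)/.003]
best=None
for phi in np.arange(-3,3.2,.4):
    r=least_squares(res,[.54,.15,.176,-.11,phi,3.14,.001,.109,-.003])
    if best is None or r.cost<best.cost: best=r
p=best.x
print("cost",best.cost,p)
for n,d in res(p,True): print(n,d)
J=best.jac; print("sd",np.sqrt(np.diag(np.linalg.pinv(J.T@J))))
np.save("p.npy",p)
print("axis",frame(p).apply([0,0,1]))
foot=[p[:3]]
# overlay
for n,nm in (("top","top0"),("scene","scene0")):
    im=cv2.imread(f"pics/{nm}.png"); K=4
    im=cv2.resize(im,None,fx=K,fy=K,interpolation=cv2.INTER_CUBIC)
    def pl(X,col):
        q=(proj(n,np.array(X))+.5)*K-.5
        cv2.polylines(im,[q.astype(int)],False,col,1,cv2.LINE_AA)
    T=np.linspace(0,2*np.pi,73); a=p[4]+p[5]
    pl([pt(p,.094,t,-.046) for t in T],(0,0,255)); pl([pt(p,.119,t,-.046) for t in T],(255,255,0))
    H=[a+np.pi/6+k*np.pi/3 for k in range(7)]
    pl([pt(p,.0323,t,0) for t in H],(0,255,0)); pl([pt(p,.0323,t,-.046) for t in H],(0,255,255))
    for s in(1,-1): pl([pt(p,.03,a+s*np.pi/6,-.046),pt(p,.094,a+s*np.pi/6,-.046)],(255,0,255))
    pl([p[:3],pt(p,.12,p[4],-.046)],(0,128,255))
    x0,y0=(215,150) if n=="top" else (290,170)
    cv2.imwrite(f"pics/ov_{n}.png",im[y0*K:(y0+130)*K,x0*K:(x0+150)*K])
E
python3 fit.py
```

```text
cost 3.368877104707539 [ 0.5412  0.1498  0.1751 -0.1151 -3.6561  3.1912 -0.0001  0.1081 -0.0091]
disc_s [-0.3182  0.5523]
disc_t [ 0.4134 -0.6469]
hex [-0.2741  0.5761]
hex [0.0157 0.4839]
hex [-0.3789  0.6834]
liptop [0.6026 0.6043]
liptop [-0.7525 -0.9606]
lipscene [ 0.1127 -0.9054]
lipscene [-0.4302  0.3953]
tab0 [ 0.1489 -0.5995]
tab1 [0.1491 0.3275]
tab3 [-0.5358  0.0741]
sd [0.0008 0.0008 0.0015 0.0177 0.0223 0.0207 0.0016 0.0015 0.0036]
axis [-0.4967  0.0574  0.866 ]
```

View pics/ov_top.png

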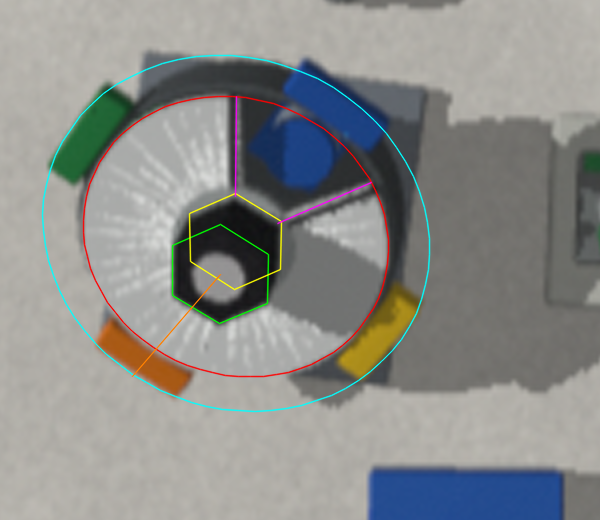

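View pics/ov_scene.png

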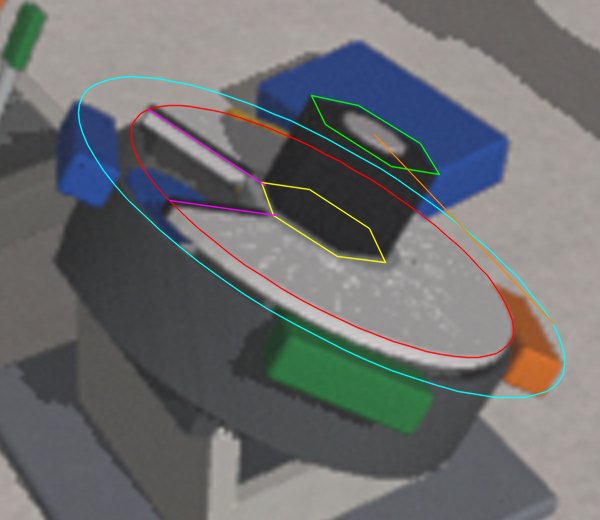

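```bash
python3 - <<'E'
from h import *
np.set_printoptions(precision=3,suppress=True)
p=np.load("p.npy")
F=(Ro.from_euler('z',p[3])*Ro.from_euler('y',-np.pi/6))
z=F.apply([0,0,1]); a=p[4]+p[5]
print("start cover",p[5])
for k in range(6):
    for sgn in (1,):
        ang=a+k*np.pi/3
        y=F.apply([np.cos(ang),np.sin(ang),0]); x=-z; R=Ro.from_matrix(np.c_[x,y,np.cross(x,y)])
        g=p[:3]-.018*z
        tcp=g-.054*x
        q=arm.ik(tcp,R.as_quat()); print(k,q)
        q2=arm.ik(tcp+.1*z,R.as_quat()); print("  above",q2)
E
```

```text
start cover 3.191200282177037
0 [-0.778  0.549  0.497  2.163 -0.056  0.02  -0.928]
  above [-1.018  0.351  0.689  2.173  0.145  0.234 -1.126]
1 [-0.768  0.547  0.483  2.163  0.341  0.021 -0.277]
  above [-0.9    0.324  0.522  2.17   0.428  0.258 -0.362]
2 [-0.755  0.543  0.463  2.163  0.741  0.028  0.372]
  above [-0.742  0.303  0.311  2.166  0.67   0.303  0.445]
3 [-0.706  0.531  0.391  2.162  1.222  0.063  0.943]
  above [-0.539  0.294  0.048  2.161  0.861  0.369  1.302]
4 [-0.4    0.504 -0.049  2.152  1.479  0.29   1.764]
  above [-0.318  0.301 -0.234  2.154  0.999  0.448  2.215]
5 [-0.792  0.554  0.52   2.163 -0.625  0.025 -1.408]
  above [-1.14   0.397  0.876  2.175 -0.271  0.237 -1.755]
```

```bash
cat >> h.py <<'E'
np.set_printoptions(precision=4,suppress=True)
p=np.load("p.npy")
F=(Ro.from_euler('z',p[3])*Ro.from_euler('y',-np.pi/6)); zax=F.apply([0,0,1])
def gpose(ang,depth,P=None):
    """ang: jaw direction angle in dial plane; depth of grasp point below knob top"""
    P=p[:3] if P is None else P
    y=F.apply([np.cos(ang),np.sin(ang),0]); x=-zax
    return P-depth*zax+.054*zax, Ro.from_matrix(np.c_[x,y,np.cross(x,y)]).as_quat()
def st(m=""):
    print(m,"t%.2f"%arm.read_time(),"q",np.array(arm.read_joint_positions()),"p",np.array(arm.read_tool_pos()),"F",np.array(arm.read_ft_force()),"M",np.array(arm.read_wrist_torque()),"o%.3f"%arm.read_opening(),flush=True)
def save(n,tag):
    cv2.imwrite(f"pics/{tag}.png",snapshot(n))
E
python3 - <<'E'
from h import *
ang=p[4]+p[5]+4*np.pi/3
P,Q=gpose(ang,-.08)
arm.movep(P,Q); st("above")
q=np.array(arm.read_joint_positions()); q2=q.copy(); q2[6]-=.4
arm.move_j(q2); st("turned"); arm.move_j(q); st("back")
E
```

```text
above t2.04 q [-0.3193  0.3057 -0.2322  2.1541  1.0074  0.4446  2.2068] p [0.4748 0.1582 0.2913] F [-0.5901 -0.001   1.3839] M [ 0.0627  0.4748 -0.0053] o1.000
turned t2.51 q [-0.32    0.306  -0.2323  2.1536  1.0073  0.4446  1.8092] p [0.4749 0.1587 0.2913] F [-0.4067 -0.3546  0.0531] M [ 0.068   0.5195 -0.0085] o0.998
back t2.98 q [-0.3195  0.3057 -0.2322  2.154   1.0073  0.4446  2.2052] p [0.4748 0.1584 0.2913] F [ 0.3766 -0.0152  0.6349] M [ 0.0963  0.4868 -0.0457] o1.003
```

```bash
python3 - <<'E'
from h import *
ang=p[4]+p[5]+4*np.pi/3
P,Q=gpose(ang,.018)
arm.line_to(P,velocity=.08,ori=Q); st("down")
save("scene","s1"); im=cv2.imread("pics/s1.png")
cv2.imwrite("pics/s1c.png",cv2.resize(im[120:270,280:450],None,fx=4,fy=4,interpolation=cv2.INTER_CUBIC))
E
```

```text
down t4.35 q [-0.4143  0.5031 -0.0287  2.1529  1.4756  0.2799  1.7662] p [0.5233 0.152  0.2065] F [-0.1139  0.8602 -0.1373] M [ 0.0607  0.5327 -0.0258] o1.001
```

View pics/s1c.png

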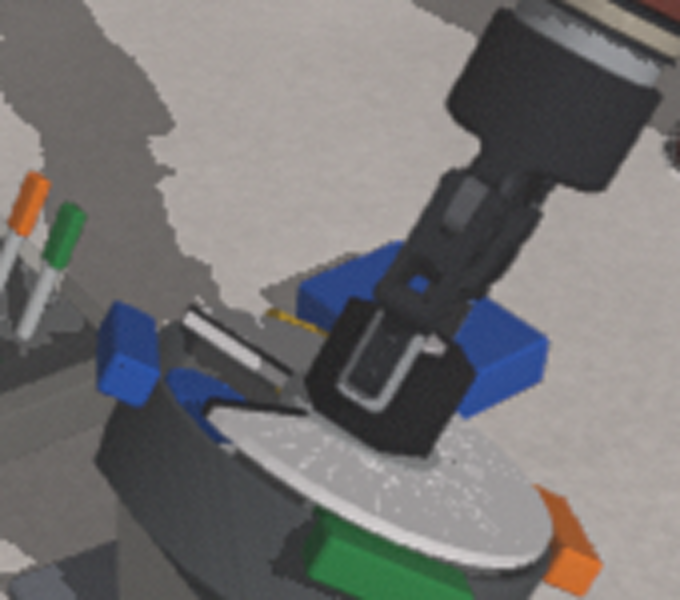

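```bash
python3 - <<'E'
from h import *
st("pre")
arm.move_gripper(0.0,effort=40); st("grip")
arm.pause(.2); st("grip2")
E
```

```text
pre t4.40 q [-0.4142  0.5029 -0.0287  2.1529  1.4756  0.2799  1.7662] p [0.5233 0.152  0.2066] F [ 0.1733 -0.3463  0.4892] M [ 0.1115  0.5464 -0.0044] o1.004
grip t4.79 q [-0.4142  0.5026 -0.0285  2.1558  1.4749  0.2805  1.7658] p [0.5219 0.1511 0.206 ] F [-5.4612 -1.0767  2.3989] M [-0.1418  1.0378 -0.2909] o0.650
grip2 t4.99 q [-0.4143  0.5026 -0.0285  2.1558  1.4749  0.2805  1.7658] p [0.5219 0.1512 0.206 ] F [-5.5506 -1.372   3.5458] M [-0.1149  1.0058 -0.2116] o0.649
```

```bash
python3 - <<'E'
from h import *
for i in range(2):
    q=np.array(arm.read_joint_positions()); q[6]-=.5
    arm.move_j(q); st(i)
save("top","t2")
im=cv2.imread("pics/t2.png"); cv2.imwrite("pics/t2c.png",cv2.resize(im[150:260,215:335],None,fx=5,fy=5,interpolation=cv2.INTER_CUBIC))
E
```

```text
0 t5.54 q [-0.4141  0.5025 -0.0285  2.1558  1.4741  0.2801  1.2674] p [0.5219 0.1511 0.206 ] F [0.2579 0.4444 1.323 ] M [ 0.1426  1.2011 -0.2403] o0.652
1 t6.09 q [-0.4139  0.5025 -0.0284  2.1556  1.4735  0.2793  0.7698] p [0.522  0.1512 0.206 ] F [ 1.4796 -1.2112  0.4174] M [0.5802 1.4004 0.0262] o0.647
```

View pics/t2c.png

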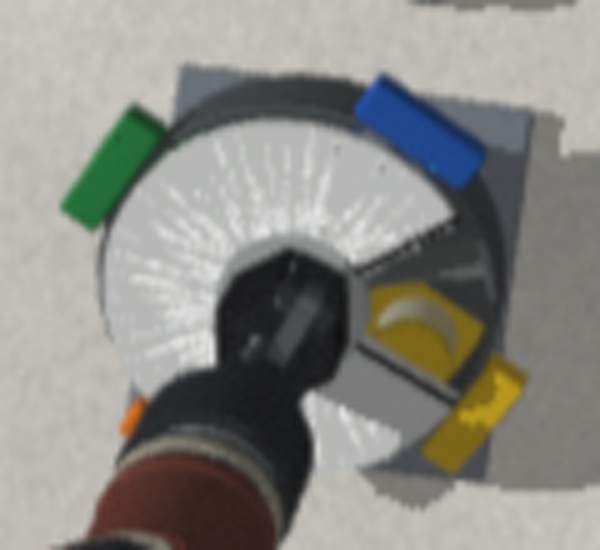

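```bash
python3 - <<'E'
from h import *
for t in (.27,-.3,-.9,-1.425):
    q=np.array(arm.read_joint_positions()); q[6]=t
    arm.move_j(q); st(t)
arm.pause(.1); st()
save("top","t3"); save("scene","s3")
im=cv2.imread("pics/t3.png"); a=cv2.resize(im[150:260,215:315],None,fx=4,fy=4,interpolation=cv2.INTER_CUBIC)
im=cv2.imread("pics/s3.png"); b=cv2.resize(im[180:290,300:400+0],None,fx=4,fy=4,interpolation=cv2.INTER_CUBIC)
cv2.imwrite("pics/c3.png",np.hstack([a,b]))
E
```

```text
0.27 t6.69 q [-0.4138  0.5026 -0.0281  2.1554  1.4734  0.2786  0.2725] p [0.522  0.1512 0.206 ] F [ 2.6984 -2.3504 -0.5868] M [0.9905 1.2096 0.2744] o0.649
-0.3 t7.29 q [-0.4136  0.5025 -0.0279  2.1553  1.4733  0.2778 -0.2976] p [0.5221 0.1512 0.206 ] F [ 1.4271 -4.2843 -1.9705] M [1.4156 0.5889 0.5988] o0.651
-0.9 t7.92 q [-0.4137  0.5025 -0.0278  2.1553  1.4731  0.2784 -0.8977] p [0.5221 0.1511 0.206 ] F [-0.192  -3.602  -2.2048] M [0.9394 0.0495 0.3508] o0.651
-1.425 t8.48 q [-0.4138  0.5026 -0.0279  2.1554  1.4727  0.2792 -1.4225] p [0.5221 0.151  0.206 ] F [ 0.8783 -1.5063 -2.5111] M [ 0.59   -0.0641  0.1887] o0.648
 t8.58 q [-0.4137  0.5025 -0.0278  2.1555  1.473   0.279  -1.423 ] p [0.5221 0.1509 0.206 ] F [ 0.0874 -1.7854 -2.9347] M [0.4844 0.0403 0.2528] o0.646
```

View pics/c3.png

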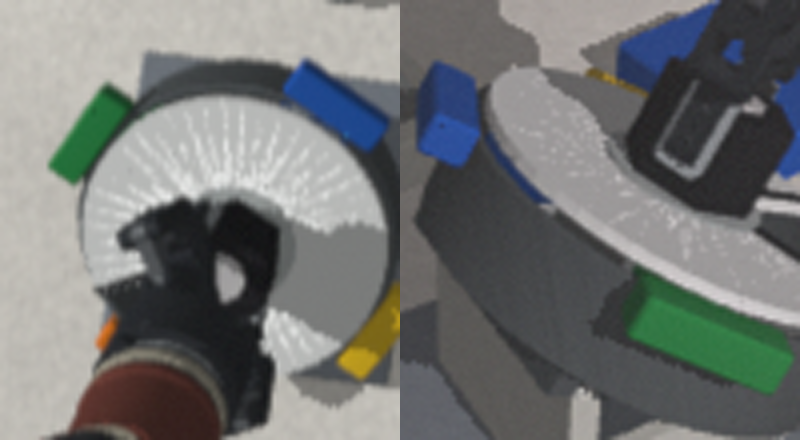

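```bash
python3 - <<'E'
from h import *
arm.move_gripper(1.0); st("open")
P=np.array(arm.read_tool_pos()); arm.line_to(P+.11*zax,velocity=.15); st("up")
q=np.array(arm.read_joint_positions()); q[0]+=.55
arm.move_j(q); st("aside")
save("top","t4"); save("scene","s4")
im=cv2.imread("pics/t4.png"); a=cv2.resize(im[150:260,215:315],None,fx=5,fy=5,interpolation=cv2.INTER_CUBIC)
im=cv2.imread("pics/s4.png"); b=cv2.resize(im[170:310,300:440],None,fx=5,fy=4,interpolation=cv2.INTER_CUBIC)
cv2.imwrite("pics/t4c.png",a);b=cv2.resize(im[180:290,300:440],None,fx=5,fy=5,interpolation=cv2.INTER_CUBIC);cv2.imwrite("pics/s4c.png",b)
E
```

```text
open t9.09 q [-0.4138  0.5023 -0.0281  2.1552  1.4731  0.2786 -1.4248] p [0.5222 0.1513 0.2062] F [-0.821  -0.4648 -0.0023] M [0.0982 0.4696 0.0084] o1.001
up t9.97 q [-0.3204  0.2803 -0.2357  2.1539  0.9509  0.4613 -0.9347] p [0.4676 0.1572 0.301 ] F [-0.6345  0.1356 -0.1632] M [0.0601 0.5254 0.0287] o0.999
aside t11.07 q [ 0.2283  0.2808 -0.2371  2.1539  0.9509  0.4606 -0.9347] p [ 0.4812 -0.109   0.3007] F [ 0.3108  0.3674 -0.5241] M [0.3732 0.4026 0.0044] o1.004
```

View pics/t4c.png

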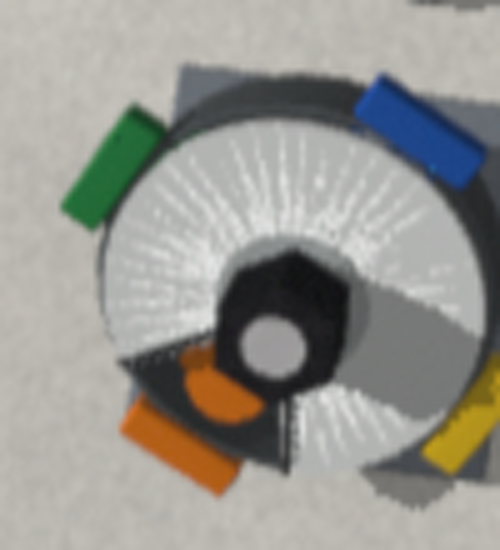

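View pics/s4c.png

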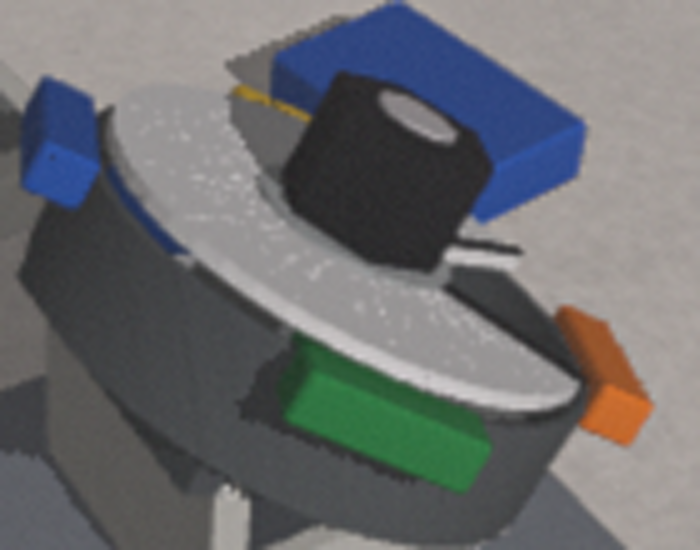

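```bash
python3 - <<'E'
import cv2,numpy as np
im=cv2.imread("pics/t4.png"); a=cv2.resize(im[212:257,232:292],None,fx=13,fy=13,interpolation=cv2.INTER_CUBIC)
cv2.imwrite("pics/t4d.png",(255*(a/255.)**.6).astype(np.uint8))
E
```

```text
(no output)
```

View pics/t4d.png

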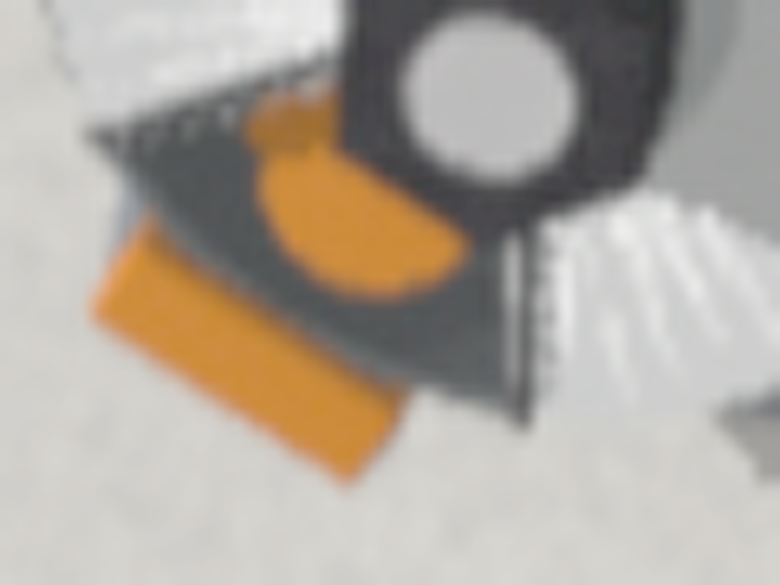

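```bash
cat > fit2.py <<'E'
from h import *
ka=lambda c:uc(c,9,(235,180)); kb=lambda c:uc(c,8,(310,185)); td=lambda c:uc(c,13,(232,212)); s4=lambda c:uc(c,5,(300,180))
def frame(p): return Ro.from_euler('z',p[3])*Ro.from_euler('y',-np.pi/6)
def pt(p,r,ang,h): return p[:3]+frame(p).apply([r*np.cos(ang),r*np.sin(ang),h])
def tabpt(p,k,rr,s,h):
    a=p[4]+k*np.pi/2; e=np.array([np.cos(a),np.sin(a),0]);n=np.array([-np.sin(a),np.cos(a),0])
    return p[:3]+frame(p).apply(rr*e+s*.032*n+[0,0,h])
def res(p,full=False):
    P,yaw,phi,th,hl,rt,ht,th1=p[:3],*p[3:10]
    o=[]
    o.append(("disc_s",proj("scene",P)[0]-kb((592,145))))
    o.append(("disc_t",proj("top",P)[0]-ka((312,355))))
    o.append(("disc_t",proj("top",P)[0]-td((490,97))))
    for c in [(212,390),(315,455),(425,408)]:
        d=[proj("top",pt(p,.0323,phi+th+np.pi/6+k*np.pi/3,0))[0]-ka(c) for k in range(6)]; o.append(("hex",min(d,key=np.linalg.norm)))
    for n,uv,s,t in [("top",tc((293,118)),1,th),("top",tc((468,233)),-1,th),("scene",kb((178,290)),1,th),("scene",kb((140,97)),-1,th),
                     ("top",td((95,135)),-1,th1),("top",td((527,425)),1,th1),("scene",s4((580,383)),-1,th1),("scene",s4((522,250)),1,th1)]:
        o.append(("lip%s%d"%(n,s),proj(n,pt(p,.094,phi+t+s*np.pi/6,-.046+hl))[0]-uv))
    for c,s in [((350,485),1),((95,315),-1)]:
        o.append(("taborange",proj("top",tabpt(p,0,.119,s,-.046+ht))[0]-td(c)))
    for c,s in [((527,375),1),((450,475),-1)]:
        o.append(("tabyel",proj("top",tabpt(p,1,.119,s,-.046+ht))[0]-tc(c)))
    for c,s in [((63,210),1),((135,105),-1)]:
        o.append(("tabgre",proj("top",tabpt(p,3,.119,s,-.046+ht))[0]-tc(c)))
    # scene: blue tab, orange tab outer corners on top
    for c,s in [((597,427-15),-1)]: pass
    if full:return o
    return np.r_[np.concatenate([x for _,x in o]),(yaw+.11)/.02,(hl-.001)/.003]
r=least_squares(res,list(p[:9])+[0.],loss="soft_l1"); x=r.x
print(r.cost,x)
for n,d in res(x,True): print(n,d)
J=r.jac; print("sd",np.sqrt(np.diag(np.linalg.pinv(J.T@J))))
E
python3 fit2.py
```

```text
9.880804987005664 [  0.541    0.1498   0.1754  -0.1201  -3.6552   3.1969  -0.0003 -53.6932
  -0.008    0.0037]
disc_s [-0.2612  0.356 ]
disc_t [ 0.4222 -0.5883]
disc_t [ 0.4137 -0.5883]
hex [-0.2473  0.6485]
hex [0.0546 0.5497]
hex [-0.3556  0.7356]
liptop1 [0.59   0.6156]
liptop-1 [-0.7231 -0.9802]
lipscene1 [ 0.1428 -0.9682]
lipscene-1 [-0.4563  0.1952]
liptop-1 [1.3354 0.8602]
liptop1 [-0.6839 -0.7321]
lipscene-1 [ 0.9393 -0.2996]
lipscene1 [0.0275 1.2263]
taborange [ 0.6627 -0.1293]
taborange [-0.5744 -0.8312]
tabyel [0.6995 2.299 ]
tabyel [ 1.2373 -0.1931]
tabgre [-0.626  -1.1798]
tabgre [-1.4386  0.1468]
sd [0.0009 0.0008 0.0016 0.0184 0.0222 0.0225 0.0017 0.     0.0032 0.0242]
```

```bash
cat >> h.py <<'E'
byaw=-.012
bx=np.array([np.cos(byaw),np.sin(byaw),0])
def dq(flip): 
    x=np.array([0,0,-1.]);y=bx*flip; return Ro.from_matrix(np.c_[x,y,np.cross(x,y)]).as_quat()
E
python3 - <<'E'
from h import *
print("bottle foot approx",onz("top",tb((408,140)),0.02),"cap",onz("top",tb((452,75)),.1), "bottle scene foot", onz("scene",(214,217),0.0), onz("scene",(209,181),.1))
for f in(1,-1):
    for P in [(.67,-.1655,.25),(.67,-.1655,.178),(.593,-.1655,.178),(.53,-.1257,.178),(.607,-.1257,.178)]:
        print(f,arm.ik(P,dq(f)))
E
```

```text
bottle foot approx [ 0.7145 -0.2026  0.02  ] cap [ 0.7259 -0.205   0.1   ] bottle scene foot [ 0.7335 -0.2013  0.    ] [ 0.7289 -0.2005  0.1   ]
1 [ 0.444   0.7642 -0.4539  1.3488  0.3462  1.1066 -0.0667]
1 [ 0.4306  0.8348 -0.4207  1.418   0.3761  0.9686 -0.0933]
1 [ 0.4872  0.7343 -0.4232  1.656   0.3807  0.834  -0.1102]
1 [ 0.4534  0.6437 -0.4041  1.8617  0.3702  0.7105 -0.1743]
1 [ 0.407   0.7366 -0.4039  1.6436  0.3636  0.8366 -0.1612]
-1 [ 0.1026  0.7346  0.2056  1.3626 -0.1575  1.0603 -2.82  ]
-1 [ 0.1267  0.8057  0.1574  1.4301 -0.1429  0.917  -2.8301]
-1 [ 0.1735  0.7016  0.1051  1.667  -0.0966  0.778  -2.8308]
-1 [-0.159   0.6755  0.5581  1.8813 -0.518   0.7326 -2.4585]
-1 [-0.1529  0.7686  0.5583  1.6632 -0.508   0.8587 -2.5356]
```

```bash
python3 - <<'E'
from h import *
arm.move_gripper(0.0); st("shut")
arm.movep([.67,-.1655,.25],dq(1)); st("over")
arm.line_to([.67,-.1655,.178],velocity=.08); st("down")
save("top","t5"); save("scene","s5")
a=cv2.imread("pics/t5.png")[140:240,350:450]; b=cv2.imread("pics/s5.png")[130:230,220:320]
cv2.imwrite("pics/c5.png",np.hstack([cv2.resize(i,None,fx=4,fy=4,interpolation=cv2.INTER_CUBIC) for i in(a,b)]))
E
```

```text
shut t11.93 q [ 0.2297  0.2803 -0.2357  2.154   0.9509  0.4613 -0.9347] p [ 0.4808 -0.1104  0.3009] F [ 0.0874 -0.8727  0.1555] M [ 0.358   0.3971 -0.0158] o-0.001
over t12.78 q [ 0.4436  0.7638 -0.4545  1.351   0.3466  1.1061 -0.0679] p [ 0.6694 -0.1647  0.2497] F [-0.2733  0.6842  0.5394] M [ 0.0647 -0.0378  0.0239] o-0.001
down t13.82 q [ 0.4346  0.8356 -0.4291  1.4169  0.3831  0.9706 -0.0986] p [ 0.6705 -0.1655  0.1786] F [ 0.0774  1.065  -1.0409] M [-0.0044  0.0333 -0.0151] o0.004
```

View pics/c5.png

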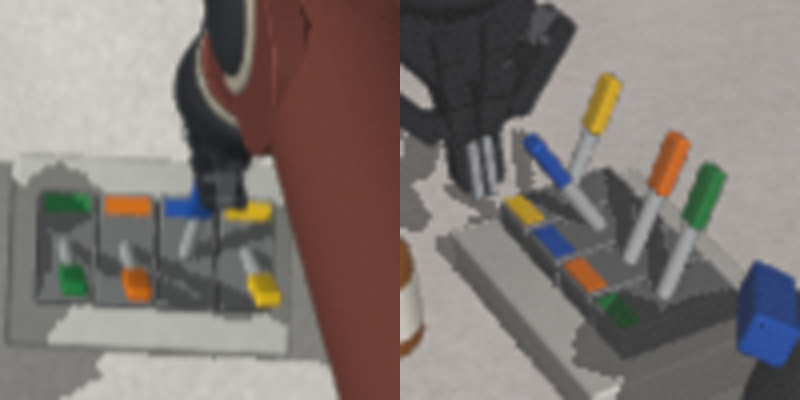

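```bash
python3 - <<'E'
from h import *
c=np.array([.670,-.1655,.178])
f0=np.mean([arm.read_ft_force() for _ in range(3)],0)
def go(x,v):
    arm.line_to(c+(x-.670)*bx,velocity=v); f=np.mean([arm.read_ft_force() for _ in range(3)],0)-f0
    print("x%.4f"%x,"act",np.array(arm.read_tool_pos()),"F",f,"t%.2f"%arm.read_time(),flush=True); return f
for x in (.645,.62,.606): go(x,.08)
x=.606
while x>.580:
    x-=.002; f=go(x,.03)
    if f[0]>7: break
save("top","t6"); save("scene","s6")
a=cv2.imread("pics/t6.png")[140:240,350:450]; b=cv2.imread("pics/s6.png")[130:230,220:320]
cv2.imwrite("pics/c6.png",np.hstack([cv2.resize(i,None,fx=4,fy=4,interpolation=cv2.INTER_CUBIC) for i in(a,b)]))
E
```

```text
x0.6450 act [ 0.6449 -0.1654  0.1784] F [ 0.2435 -1.1935 -0.1579] t14.38
x0.6200 act [ 0.6199 -0.165   0.1778] F [-0.8504 -0.6295 -0.0157] t14.84
x0.6060 act [ 0.6059 -0.1648  0.1778] F [-0.7263 -0.3363 -0.8424] t15.17
x0.6040 act [ 0.6043 -0.1647  0.178 ] F [ 0.2275 -0.8647 -0.0762] t15.42
x0.6020 act [ 0.6022 -0.1646  0.1781] F [ 0.4011 -0.1987 -0.1406] t15.67
x0.6000 act [ 0.5999 -0.1646  0.178 ] F [-0.417   0.1063 -0.463 ] t15.92
x0.5980 act [ 0.5978 -0.1646  0.178 ] F [ 0.8704 -1.2695 -0.5224] t16.17
x0.5960 act [ 0.5957 -0.1646  0.178 ] F [ 0.8872 -0.2343 -0.7568] t16.42
x0.5940 act [ 0.5938 -0.1646  0.178 ] F [-0.008  -0.7771 -0.3698] t16.67
x0.5920 act [ 0.5918 -0.1646  0.178 ] F [ 1.0271 -1.0856 -1.041 ] t16.92
x0.5900 act [ 0.5898 -0.1646  0.178 ] F [ 0.0654 -0.0502  0.1488] t17.17
x0.5880 act [ 0.5878 -0.1645  0.178 ] F [-0.1513 -0.7098 -0.3611] t17.42
x0.5860 act [ 0.5864 -0.1645  0.1782] F [ 1.7795 -1.2983 -0.2922] t17.67
x0.5840 act [ 0.5858 -0.1644  0.1787] F [ 4.6518 -0.4211 -2.2943] t17.92
x0.5820 act [ 0.5852 -0.1644  0.1793] F [ 6.0263 -1.0018  0.1004] t18.17
x0.5800 act [ 0.5845 -0.1643  0.1798] F [ 9.2515 -0.8428 -1.5447] t18.42
```

View pics/c6.png

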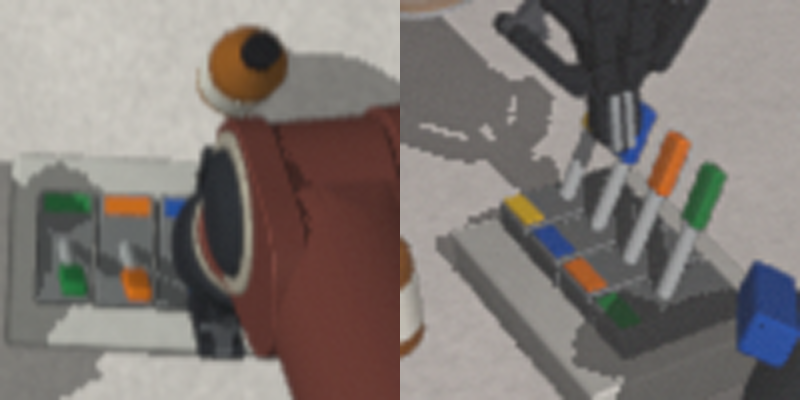

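```bash
python3 - <<'E'
from h import *
P=np.array(arm.read_tool_pos()); arm.line_to([.60,P[1],.178],velocity=.1)
arm.line_to([.60,P[1],.25],velocity=.2)
arm.line_to([.53,-.1257,.25],velocity=.25)
arm.line_to([.53,-.1257,.178],velocity=.1); st("down")
save("scene","s7"); save("top","t7")
a=cv2.imread("pics/t7.png")[140:240,350:450]; b=cv2.imread("pics/s7.png")[130:230,220:320]
cv2.imwrite("pics/c7.png",np.hstack([cv2.resize(i,None,fx=4,fy=4,interpolation=cv2.INTER_CUBIC) for i in(a,b)]))
E
```

```text
down t20.71 q [ 0.4713  0.6481 -0.4328  1.8601  0.3951  0.7176 -0.198 ] p [ 0.5305 -0.1257  0.1784] F [-0.9764  0.0294 -0.2455] M [-0.0018 -0.0202 -0.0026] o-0.002
```

View pics/c7.png

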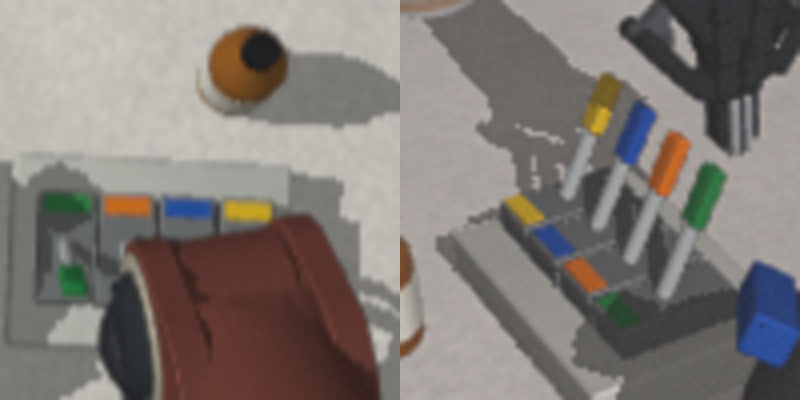

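Blue now leans parallel with the off levers (yellow, green unchanged); finger is on the robot's side of orange. Push orange.

```bash
python3 - <<'E'
from h import *
c=np.array([.530,-.1257,.178])
f0=np.mean([arm.read_ft_force() for _ in range(3)],0)
def go(x,v):
    arm.line_to(c+(x-.530)*bx,velocity=v); f=np.mean([arm.read_ft_force() for _ in range(3)],0)-f0
    print("x%.4f"%x,"act",np.array(arm.read_tool_pos()),"F",f,"t%.2f"%arm.read_time(),flush=True); return f
for x in (.56,.59,.606): go(x,.08)
x=.606
while x<.626:
    x+=.002; f=go(x,.03)
    if f[0]<-8: break
P=np.array(arm.read_tool_pos()); arm.line_to([.595,P[1],.178],velocity=.1)
arm.line_to([.595,P[1],.28],velocity=.2)
arm.line_to([.48,-.02,.33],velocity=.25); st("away")
q=np.array(arm.read_joint_positions()); q[0]-=1.4; arm.move_j(q); st("side")
arm.pause(.2)
save("top","t8"); save("scene","s8")
a=cv2.imread("pics/t8.png")[140:240,340:440]; b=cv2.imread("pics/s8.png")[130:230,220:320]
cv2.imwrite("pics/c8.png",np.hstack([cv2.resize(i,None,fx=4,fy=4,interpolation=cv2.INTER_CUBIC) for i in(a,b)]))
E
```

```text
x0.5600 act [ 0.5601 -0.126   0.178 ] F [-0.2971 -1.2974  0.4938] t21.33
x0.5900 act [ 0.5899 -0.1263  0.1779] F [-0.4126 -0.3375  0.9301] t21.86
x0.6060 act [ 0.6061 -0.1265  0.178 ] F [-1.2714 -0.8096 -0.2237] t22.21
x0.6080 act [ 0.6077 -0.1266  0.178 ] F [-1.0312 -0.0569  0.3608] t22.46
x0.6100 act [ 0.6097 -0.1267  0.1778] F [-3.0645 -0.9841 -0.0802] t22.71
x0.6120 act [ 0.6121 -0.1267  0.178 ] F [-2.0725 -0.9507 -1.0292] t22.96
x0.6140 act [ 0.614  -0.1268  0.178 ] F [-2.5725 -0.1632 -0.1748] t23.21
x0.6160 act [ 0.6146 -0.1267  0.1779] F [-6.2028 -0.7656  2.4706] t23.46
x0.6180 act [ 0.615  -0.1267  0.1778] F [-8.2656 -0.7055  4.7617] t23.71
away t25.56 q [ 0.3971  0.3685 -0.5483  1.8464  0.2274  0.9896 -0.2612] p [ 0.4807 -0.0215  0.3292] F [ 0.4612 -0.4576 -0.0161] M [ 0.0081 -0.0021  0.019 ] o-0.000
side t27.77 q [-1.0014  0.3687 -0.5469  1.8463  0.2277  0.9896 -0.2612] p [0.1042 0.4698 0.329 ] F [-0.7613 -0.4966  0.0742] M [ 0.0089  0.0249 -0.0622] o0.003
```

View pics/c8.png

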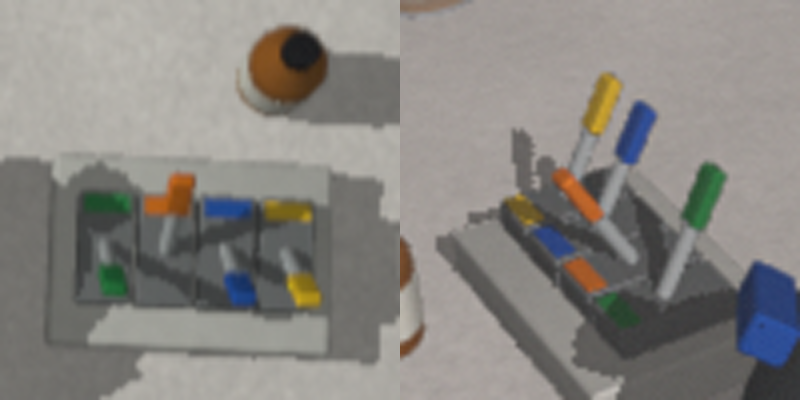

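View pics/t8.png

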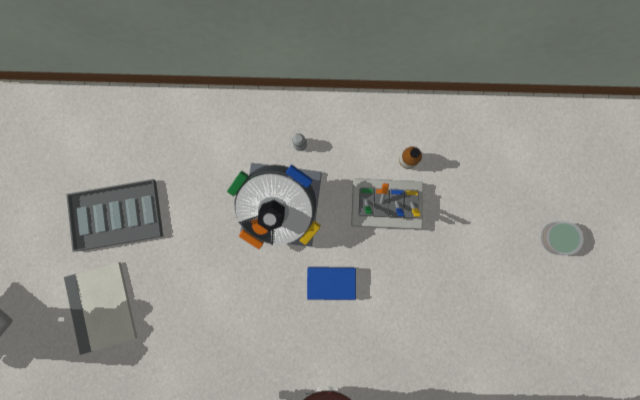

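View pics/s8.png

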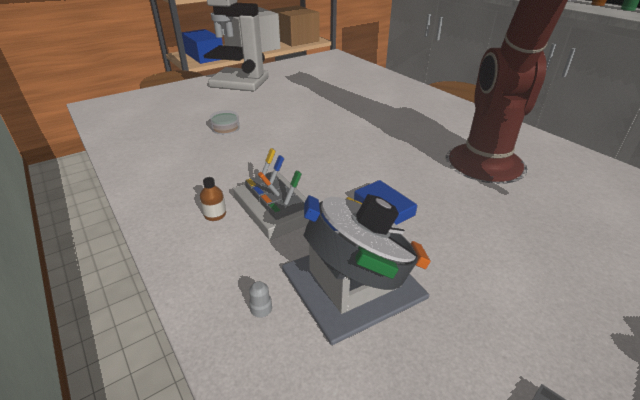

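```bash
python3 - <<'E'
from h import *
a=cv2.imread("pics/top0.png").astype(int);b=cv2.imread("pics/t8.png").astype(int)
for n,(x0,x1,y0,y1) in dict(bottle=(395,430,140,172),obj=(288,310,130,152),box=(300,360,262,303)).items(): print(n,np.abs(a-b)[y0:y1,x0:x1].mean())
ticket.finish_job()
E
```

```text
bottle 0.9666666666666667
obj 0.9414600550964187
box 0.9357723577235773
the job is handed in; nothing more can be done
```

The carousel is now on orange, the blue lever is off and the orange lever is on. I handed the job in at about 28 s, with the gripper clear of everything.

- **Cover:** I gripped the knob once on its flats, turned it by -3.19 rad with the last joint, then let go. A refit on both pictures puts the opening about 0.004 rad from the orange centre. That check is only good to about ±0.02 rad, as individual points were off by up to 2.3 pixels.
- **Levers:** After the cover I pushed the blue lever to its stop towards the robot (about 9 N), then the orange one to its stop away from it (about 8 N). In the last pictures blue lies parallel with yellow and green, which are still off. Orange leans fully away.
- **Loose things:** The bottle, objective and slide box show only image noise between the first and last top pictures. The wrist force readings I took stayed under about 10 N, and no check failed.

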